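# Click the snap lid of the parts box shut all round

## Task

The lid of the parts box on the desk lies loosely on: all four sections of its rim still stand open. Press each section straight down with the fingertips until it clicks shut, so that the rim is flush on all four sides. Leave the box standing where it is without lifting or pushing it away, do not disturb the card case, memory stick and round tin beside it, and finish clear of everything.

Things in the scene. Friction and masses are not known exactly. Their poses are not given: they have to be found in the camera images.
- snap_box: loose snap-lid parts box, white body, grey lid, 150 (x) x 110 (y) x 56 mm high, 0.8 kg, upright on the desk; origin at the centre of its underside, z up, long axis x, yaw within 1 rad of zero. The middle panel (102 x 62 mm) and four corners (26 x 26 mm) of the lid are firm, top at 56 mm; between the corners each side has one rim section, open at first
- box_middle (a point): centre of the lid's middle panel, on its top, 56 mm above the desk
- rim_near (a joint): lid rim section on the short side that faces the robot at zero yaw (box -x), 54 mm long along the side and 24 mm deep, 4 mm thick, hinged on its inner edge. 0 = shut, flush with the panel; 0.32 rad = open, outer edge 7.5 mm proud. About 6 N down on its thumb area (4 N at its outer edge) moves it; past 0.16 it snaps shut by itself and stays, short of that it springs back open.
- rim_near_press (a point): middle of that section's ribbed thumb area, on its upper face, 16 mm out from its hinge and 8 mm in from the box's edge; moves with the section: about 61 mm above the desk when open, 56 mm when shut. Its x axis points inward, toward the middle of the lid.
- rim_far (a joint): lid rim section on the short side away from the robot (box +x), 54 mm long along the side and 24 mm deep, 4 mm thick, hinged on its inner edge. 0 = shut, flush with the panel; 0.32 rad = open, outer edge 7.5 mm proud. About 6 N down on its thumb area (4 N at its outer edge) moves it; past 0.16 it snaps shut by itself and stays, short of that it springs back open.
- rim_far_press (a point): middle of that section's ribbed thumb area, on its upper face, 16 mm out from its hinge and 8 mm in from the box's edge; moves with the section: about 61 mm above the desk when open, 56 mm when shut. Its x axis points inward, toward the middle of the lid.
- rim_left (a joint): lid rim section on the long side on the robot's left (box +y), 94 mm long along the side and 24 mm deep, 4 mm thick, hinged on its inner edge. 0 = shut, flush with the panel; 0.32 rad = open, outer edge 7.5 mm proud. About 6 N down on its thumb area (4 N at its outer edge) moves it; past 0.16 it snaps shut by itself and stays, short of that it springs back open.
- rim_left_press (a point): middle of that section's ribbed thumb area, on its upper face, 16 mm out from its hinge and 8 mm in from the box's edge; moves with the section: about 61 mm above the desk when open, 56 mm when shut. Its x axis points inward, toward the middle of the lid.
- rim_right (a joint): lid rim section on the long side on the robot's right (box -y), 94 mm long along the side and 24 mm deep, 4 mm thick, hinged on its inner edge. 0 = shut, flush with the panel; 0.32 rad = open, outer edge 7.5 mm proud. About 6 N down on its thumb area (4 N at its outer edge) moves it; past 0.16 it snaps shut by itself and stays, short of that it springs back open.
- rim_right_press (a point): middle of that section's ribbed thumb area, on its upper face, 16 mm out from its hinge and 8 mm in from the box's edge; moves with the section: about 61 mm above the desk when open, 56 mm when shut. Its x axis points inward, toward the middle of the lid.
- card_case: flat blue and grey memory card case beside the box, 42 x 58 x 11 mm, loose; bystander; origin at the centre of its underside
- usb_stick: black memory stick beside the box, 54 x 18 x 9 mm, loose; bystander; origin at the centre of its underside
- screw_tin: small round white tin with a red label beside the box, 54 mm across, 23 mm high, loose; bystander; origin at the centre of its underside
There are look-alikes about, which are no part of the job. Leave any orange look-alike of the snap_box alone.

How it is judged:
By the outcome, as a careful person would: the job done as asked, in the order asked, and still so for the second after the job is handed in, with the robot touching nothing.
It also fails if it takes over 40 s, if anything falls off the work surface, if the arm or the gripper's body presses on something with over 40 N, if the wrist force passes 120 N, or if a joint passes its speed limit or range.

## Robot

A 7-joint arm with a two-finger parallel gripper is mounted at the origin on a cart in front of the work surface, level with it; the furniture and walls round the work are solid. World frame = base frame: x ahead of the robot, y to its left, z up, the work surface at z = 0. Lengths are in m, angles in rad, forces in N, time in s.
With the tool pointing down it reaches from about 0.35 to 0.9 m from the base axis. Payload 8.1 kg.
Tool frame: the origin (TCP) lies between the finger pads; the fingertips stand 11 mm ahead of it and the grasp point (between the pads) lies 8 mm behind it (bot.tip_extent is the distance from the TCP to the fingertips, in m); z points along the fingers, y is the line along which they close (so a half turn about z gives the same grasp; the last joint's range is limited). The gripper opens to 85 mm and grips with 20 to 120 N. Pads are 22 mm wide; open, the fingers measure 114 mm over their backs; the gripper's body (76 mm by 85 mm) begins 54 mm behind the grasp point. The pads swing forward as they close: fully open they stand 13 mm farther back than shut.
Start: joints at [1.083, 0.434, 0.025, 1.573, -0.012, 1.134, -0.075], TCP at [0.235, -0.579, 0.242] pointing down, gripper open.
Joint ranges: [-2.62, 2.62], [-0.44, 2.09], [-1.27, 1.32], [0.08, 2.57], [-1.32, 4.46], [0.12, 2], [-2.74, 2.74]. Speed limits (rad/s): [2.22, 2.22, 3.01, 3.01, 3.14, 3.14, 3.14].

## Interface

Orientations are given as a rotation vector (axis times angle).
In Python, from workcell import bot gives the robot as it stands. The module is installed in compiled form; this text tells all that it offers.
- The arm moves only by the shell command python3 -m jog 'ROWS'. ROWS is JSON, a list of rows, each a list of 5 numbers: the shift along the tool's x, y, z in mm, then the turn about the tool's z in rad, then the finger opening in mm, from 0 to 85.4. In form: [[x, y, z, turn, jaw], ...]. A call has 1 to 8 rows; each row is the pose to reach, as a shift and turn from the pose commanded when the call began, along the tool's axes at that moment; what a row does not reach only later rows make up. A row lasts 1/10 s, in which the tool goes at most 50 mm and 8.59 degrees, less where a joint would pass 70% of its speed; a pose out of reach is approached as far as the arm can. A call with a gripper value outside its range is refused whole. The fingers move at their own pace and stop on an object; the grip force is fixed at half the most. Time passes only in rows, so rows that repeat a pose let the fingers close. It gives the time, the measured TCP pose, the force and the opening at its end, in the units of the state.
- bot.get_state(): the state, without advancing time (a new reading comes with each control period).
- bot.camera(name): name is "scene" or "side" or "wrist"; returns the picture (420x560x3 uint8, red, green, blue); there is no depth.
- bot.calibration(name): a dict with "K" (3x3 intrinsics, pixels), "extrinsics" (4x4, takes a point from world to camera coordinates). Camera axes: x right, y down, z forward; pixel columns grow to the right and rows downward; lengths in m; the calibration is good to about 2 mm. The wrist camera is an equidistant fisheye: a pixel r from the principal point sees the ray r / f radians off the axis. A picture is of the moment at which its call begins: read the wrist's pose just before it. calibration takes no time and is no camera call; for the wrist camera it gives the pose at the moment of the call.
- bot.finish_job(): hands the job in, once; it reports no verdict.
Trained networks look in the newest picture that a camera, given by its name, has taken for a name from the list of things; names that differ only in an ending like _2 or _b are one class to them, and where a whole thing is asked for, a point or a joint stands for the part that bears it (a point fixed in the world has none). Each returns a list of dicts, best first, with "p" (0 to 1); they miss things now and then, are a little off and sometimes report something else, mostly with a low value. They report only what shows in the picture. A call takes as long as a camera call. They do not tell look-alikes from the thing itself.
- bot.silhouettes(camera, label): "region" (420x560 bool, what is visible of it) and "extent" ([left, top, right, bottom] in pixels, round what is visible of it).
- bot.landmark_of(camera, label): "location" ([column, row] in pixels: a listed point, or the origin of a listed thing).
The state is a dict: "t": time; "joint_pos": joint angles; "qvel": joint speeds; "tau": joint torques, N m; "tool_pos": TCP position; "ee_rot": TCP orientation; "wrist_force": force on the tool from outside, world axes, zero at the start; "ft_torque": the same for the moment, N m; "opening": finger opening in m.
Only numpy, scipy, OpenCV 4.12 (cv2) and the standard library are available. Lean on these libraries where they do the work, as an engineer would, in place of code of your own. Each camera call takes 0.05 s, during which the arm holds its last target. There are 200 camera calls.

## Working session

There is one attempt and no reset: what is moved stays moved. The work goes in short steps, Python scripts to look and compute and a shell command to move; the robot and the scene stay as the last step left them, time stands still between calls to the robot, and variables do not carry over. Pictures are saved under pics/ and viewed, on a budget of 10 in all, crops included, one or two more only if the job needs it, and the job is handed in when it is done.

```bash
mkdir -p pics; cat > h.py <<'E'
import numpy as np,cv2
from workcell import bot
def ray(cam,px):
    c=bot.calibration(cam);K=np.array(c["K"]);T=np.array(c["extrinsics"])
    x=(px[0]-K[0,2])/K[0,0];y=(px[1]-K[1,2])/K[1,1]
    if cam=="wrist":
        r=np.hypot(x,y);s=np.sin(r)/r if r>1e-9 else 1;d=np.array([x*s,y*s,np.cos(r)])
    else: d=np.array([x,y,1.])
    return -T[:3,:3].T@T[:3,3],T[:3,:3].T@d
def onplane(cam,px,z):
    o,d=ray(cam,px);return o+d*(z-o[2])/d[2]
E
python3 - <<'E'
from h import *
ims=[]
for c in("scene","side"):
    im=bot.camera(c);cv2.imwrite(f"pics/{c}0.png",im[:,:,::-1])
    for n,z in(("box_middle",.056),("snap_box",0),("rim_near_press",.061),("rim_far_press",.061),("rim_left_press",.061),("rim_right_press",.061),("card_case",0),("usb_stick",0),("screw_tin",0)):
        for r in bot.landmark_of(c,n)[:3]: print(c,n,round(r["p"],2),np.round(r["location"]),np.round(onplane(c,r["location"],z),3))
print(bot.get_state())
E
```

```text
scene box_middle 0.93 [280. 256.] [ 0.36  -0.344  0.056]
scene box_middle 0.82 [277. 203.] [ 0.511 -0.167  0.056]
scene snap_box 0.98 [271. 221.] [ 0.522 -0.132  0.   ]
scene snap_box 0.74 [281. 285.] [ 0.362 -0.344  0.   ]
scene rim_near_press 0.78 [242. 251.] [ 0.321 -0.293  0.061]
scene rim_near_press 0.51 [248. 195.] [ 0.489 -0.1    0.061]
scene rim_far_press 0.79 [321. 260.] [ 0.393 -0.407  0.061]
scene rim_far_press 0.55 [310. 198.] [ 0.568 -0.203  0.061]
scene rim_left_press 0.67 [283. 244.] [ 0.388 -0.32   0.061]
scene rim_left_press 0.44 [278. 188.] [ 0.56  -0.114  0.061]
scene rim_right_press 0.84 [271. 202.] [ 0.495 -0.165  0.061]
scene rim_right_press 0.69 [277. 269.] [ 0.323 -0.38   0.061]
scene usb_stick 0.48 [259. 242.] [ 0.44  -0.192  0.   ]
scene screw_tin 0.62 [220. 227.] [ 0.423 -0.08   0.   ]
side box_middle 0.82 [371. 216.] [ 0.363 -0.34   0.056]
side box_middle 0.66 [275. 208.] [ 0.495 -0.177  0.056]
side snap_box 0.68 [257. 218.] [ 0.523 -0.143 -0.   ]
side snap_box 0.58 [366. 229.] [ 0.364 -0.339  0.   ]
side snap_box 0.18 [210. 221.] [ 0.577 -0.047  0.   ]
si
[... 608 characters left out ...]
 269.] [ 0.416 -0.072  0.   ]
{'t': 1.0, 'joint_pos': array([ 1.08338066,  0.43449715,  0.0249591 ,  1.57320151, -0.01162662,
        1.13400497, -0.07508886]), 'qvel': array([ 0.00081351,  0.00082441, -0.00010465,  0.00036961,  0.00118627,
       -0.00148781, -0.00124223]), 'tau': array([-4.21626592e-04, -6.70300412e+01,  1.02376163e+00, -3.16570723e+01,
        1.56354328e-02,  2.32371785e-03,  2.06105554e-06]), 'tool_pos': array([ 0.23462561, -0.5792978 ,  0.24232354]), 'ee_rot': array([3.08360984e+00, 6.00665670e-01, 5.85648877e-05]), 'wrist_force': array([-0.03840528, -0.17885087,  0.6592006 ]), 'ft_torque': array([-0.01337589,  0.02578109, -0.02239523]), 'opening': 0.08538030918814302}
```

View pics/scene0.png

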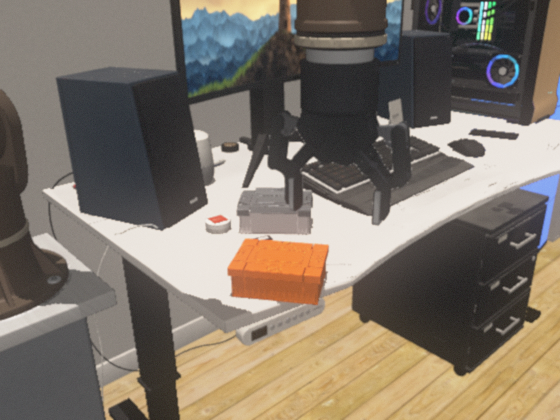

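View pics/side0.png

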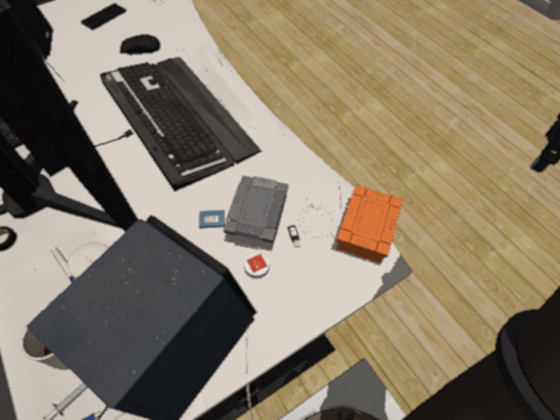

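The two candidates are the grey box at scene (275,210) / side (257,212) and the orange one at scene (280,268) / side (371,222). The grey-lidded one fits the description, so the orange one is the look-alike. I'll confirm it in a crop, fit its pose, and check where the speaker stands.

```bash
python3 - <<'E'
from h import *
im=bot.camera("side");cv2.imwrite("pics/crop1.png",cv2.resize(im[160:290,180:330],None,fx=4,fy=4,interpolation=2)[:,:,::-1])
for r in bot.silhouettes("side","snap_box")[:3]:
    m=r["region"].astype(np.uint8);print(r["p"],r["extent"],m.sum())
    c=max(cv2.findContours(m,0,2)[0],key=len)[:,0]
    h=np.array([onplane("side",p,.058)[:2] for p in c.astype(float)],np.float32)
    print(cv2.minAreaRect(h*1000))
for p in((253,315),(183,222),):pass
for n,p in(("front right",(183,222)),("front left",(80,213)),("back right",(205,190))):print(n,onplane("scene",p,0))
for z in(.2,.25,.3,.35):print(z,[np.round(onplane("side",p,z)[:2],2) for p in((152,217),(254,312),(30,327),(220,258))])
E
```

```text
0.98 [338.9, 184.2, 403.5, 262.6] 3514
((353.3518981933594, -326.00128173828125), (110.4029769897461, 174.16209411621094), 36.587528228759766)
0.74 [224.0, 174.8, 287.5, 250.5] 3509
((511.5480041503906, -138.58155822753906), (117.27252960205078, 179.18136596679688), 44.63127136230469)
front right [ 0.38266483 -0.00232668  0.        ]
front left [0.23989206 0.20496032 0.        ]
back right [0.52774975 0.12642357 0.        ]
0.2 [array([0.52, 0.06]), array([ 0.28, -0.  ]), array([0.44, 0.29]), array([ 0.38, -0.  ])]
0.25 [array([0.48, 0.06]), array([0.26, 0.  ]), array([0.41, 0.27]), array([0.36, 0.01])]
0.3 [array([0.45, 0.06]), array([0.25, 0.01]), array([0.38, 0.25]), array([0.33, 0.01])]
0.35 [array([0.41, 0.06]), array([0.23, 0.02]), array([0.35, 0.23]), array([0.31, 0.02])]
```

View pics/crop1.png

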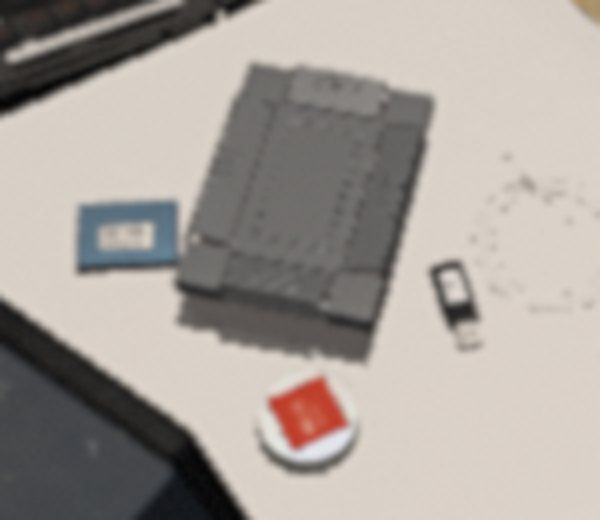

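The crop confirms the grey-lidded box, with all the bystanders close to it: case at crop (128,235), stick (455,300), tin (305,420). The lid corners are at crop (250,65), (433,97), (377,322) and (180,288).

```bash
python3 - <<'E'
from h import *
P=np.array([onplane("side",(180+x/4,160+y/4),.056)[:2] for x,y in((250,65),(433,97),(377,322),(180,288))])
c=P.mean(0);d=(P[0]+P[1]-P[2]-P[3])/2;e=(P[0]+P[3]-P[1]-P[2])/2
print(P,c,np.linalg.norm(d),np.arctan2(d[1],d[0]),np.linalg.norm(e),np.arctan2(e[1],e[0]))
s=bot.get_state();from scipy.spatial.transform import Rotation as R
M=R.from_rotvec(s["ee_rot"]).as_matrix();print(M.round(3)); print(M.T@(np.r_[c,.22]-s["tool_pos"])*1000)
E
```

```text
[[ 0.60871105 -0.15858585]
 [ 0.53217775 -0.23535992]
 [ 0.42696379 -0.13106558]
 [ 0.50061869 -0.05389713]] [ 0.51711782 -0.14472712] 0.14930966430450102 -0.7751608164247744 0.1075346374186319 0.7977419906153519
[[ 0.927  0.375 -0.   ]
 [ 0.375 -0.927 -0.   ]
 [-0.    -0.    -1.   ]]
[ 425.00956451 -296.77408277   22.28935069]
```

```bash
python3 -m jog '[[40,-28,0,0,0],[80,-56,0,0,0],[120,-84,0,0,0],[160,-112,0,0,0],[200,-140,0,0,0],[240,-168,0,0,0],[280,-196,0,0,0],[320,-224,0,0,0]]' && python3 -m jog '[[35,-24,0,-0.13,0],[70,-48,0,-0.26,0],[105,-73,10,-0.4,0],[105,-73,20,-0.4,0],[105,-73,20,-0.4,0],[105,-73,20,-0.4,0]]'
python3 - <<'E'
from h import *
s=bot.get_state();print(s)
im=bot.camera("wrist");cv2.imwrite("pics/w1.png",im[:,:,::-1])
for n,z in(("box_middle",.056),("rim_near_press",.061),("rim_far_press",.061),("rim_left_press",.061),("rim_right_press",.061)):
    for r in bot.landmark_of("wrist",n)[:2]: print(n,round(r["p"],2),np.round(r["location"]),np.round(onplane("wrist",r["location"],z),3))
c=np.array([.517,-.145]);a=-.785;u=np.array([np.cos(a),np.sin(a)]);v=np.array([-u[1],u[0]])
for n,d in(("near",-67*u),("far",67*u),("left",47*v),("right",-47*v)):print(n,c+d/1000)
E
```

```text
t: 1.9
tool_pos: [0.448, -0.2499, 0.2427]
ee_rot: [3.083, 0.6, 0.001]
wrist_force: [1.2, -0.7, 0.4]
opening: 0.0001
t: 2.5
tool_pos: [0.5164, -0.1457, 0.2222]
ee_rot: [2.904, 1.198, -0.002]
wrist_force: [0.4, 0.2, 1.3]
opening: -0.0001
{'t': 2.5, 'joint_pos': array([ 0.38184574,  0.32960864, -0.26783994,  1.79793914,  0.10102349,
        1.02814444, -0.71305011]), 'qvel': array([ 0.0112837 , -0.01095708,  0.00606651, -0.00998497, -0.00330757,
        0.00137333,  0.00227184]), 'tau': array([-1.26747239e+00, -5.52407455e+01, -3.20290223e+00, -2.94237310e+01,
       -6.87109376e-02, -7.28857680e-02, -4.74840184e-03]), 'tool_pos': array([ 0.51642209, -0.14571486,  0.22224055]), 'ee_rot': array([ 2.90412908e+00,  1.19770699e+00, -1.74150272e-03]), 'wrist_force': array([0.37449533, 0.24079577, 1.30049204]), 'ft_torque': array([ 0.07985413, -0.01680128, -0.00914969]), 'opening': -8.39388624426348e-05}
box_middle 0.81 [288. 189.] [ 0.528 -0.146  0.056]
box_middle 0.47 [216. 192.] [ 0.477 -0.099  0.056]
rim_near_press 0.75 [215. 190.] [ 0.48  -0.098  0.061]
rim_far_press 0.6 [357. 193.] [ 0.572 -0.194  0.061]
rim_left_press 0.65 [287. 139.] [ 0.56  -0.111  0.061]
rim_right_press 0.82 [288. 237.] [ 0.496 -0.178  0.061]
near [ 0.46960499 -0.09764271]
far [ 0.56439501 -0.19235729]
left [ 0.55022078 -0.11175275]
right [ 0.48377922 -0.17824725]
```

View pics/w1.png

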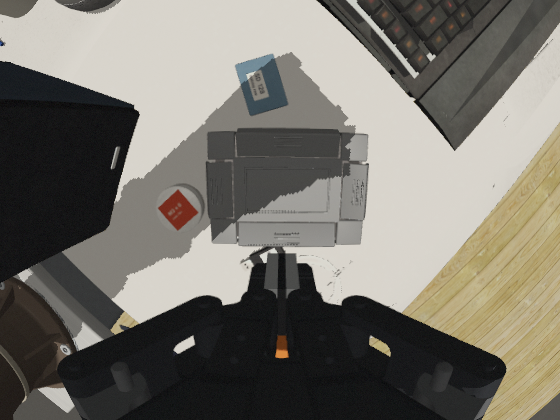

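The wrist view shows the lid corners at about (208,131), (368,134), (362,244) and (212,244), with all four sections standing open. The networks put the centre 1 cm further in x than my corner picks in the side crop did. I'll check the corners with this sharper view.

```bash
python3 - <<'E'
from h import *
from scipy.spatial.transform import Rotation as R
P=np.array([onplane("wrist",p,.056)[:2] for p in((207,131),(368,134),(361,244),(212,244))])
c=P.mean(0);d=(P[1]+P[2]-P[0]-P[3])/2;e=(P[0]+P[1]-P[3]-P[2])/2
print(P,c,np.linalg.norm(d),np.arctan2(d[1],d[0]),np.linalg.norm(e),np.arctan2(e[1],e[0]))
s=bot.get_state();M=R.from_rotvec(s["ee_rot"]).as_matrix()
c=np.array([.527,-.1455]);a=-.79;u=np.array([np.cos(a),np.sin(a)]);v=np.array([-u[1],u[0]])
for n,q in(("near",-67*u),("far",67*u),("left",47*v),("right",-47*v)):
    w=c+q/1000;print(n,w.round(4),(M.T@(np.r_[w,.08]-s["tool_pos"])*1000).round(1))
# where the fingertip shows
K=bot.calibration("wrist");T=np.array(K["extrinsics"]);k=np.array(K["K"])
p=T@np.r_[s["tool_pos"]+M[:,2]*.011,1];r=np.arctan2(np.hypot(p[0],p[1]),p[2]);print(k[:2,2]+k[0,0]*r*p[:2]/np.hypot(p[0],p[1]))
E
```

```text
[[ 0.51431361 -0.0533925 ]
 [ 0.6179104  -0.16061377]
 [ 0.5404408  -0.2373543 ]
 [ 0.434971   -0.13128532]] [ 0.52690895 -0.14566147] 0.149333155814573 -0.7953980213717335 0.11011532918216975 0.778402335078739
near [ 0.4798 -0.0979] [  7.1 -59.9 142.7]
far [ 0.5742 -0.1931] [  6.8  74.1 142.8]
left [ 0.5604 -0.1124] [ 54.    7.2 142.7]
right [ 0.4936 -0.1786] [-40.    7.  142.7]
[278.18214643 272.41411669]
```

```bash
python3 -m jog '[[-20,4,45,0,0],[-41,7,90,0,0],[-41,7,128,0,0],[-41,7,140,0,0],[-41,7,140,0,0]]' && python3 -m jog '[[0,0,6,0,0],[0,0,10,0,0],[0,0,13,0,0],[0,0,15,0,0],[0,0,15,0,0]]'
```

```text
t: 3.3
tool_pos: [0.4924, -0.1781, 0.0814]
ee_rot: [-2.901, -1.201, 0.003]
wrist_force: [-0.4, -0.5, 0.0]
opening: 0.0003
t: 3.8
tool_pos: [0.4931, -0.1783, 0.0674]
ee_rot: [2.903, 1.201, 0.0]
wrist_force: [-0.7, 0.3, -0.4]
opening: 0.0001
```

```bash
python3 -m jog '[[0,0,-15,0,0],[0,0,-30,0,0],[48,0,-35,0,0],[96,0,-30,0,0],[96,0,-15,0,0],[96,0,-15,0,0]]' && python3 -m jog '[[0,0,4,0,0],[0,0,8,0,0],[0,0,12,0,0],[0,0,15,0,0],[0,0,15,0,0]]'; python3 -m jog '[[0,0,-20,0,0],[-24,34,-35,0,0],[-47,67,-35,0,0],[-47,68,-15,0,0],[-47,68,-15,0,0]]'&& python3 -m jog '[[0,0,4,0,0],[0,0,8,0,0],[0,0,12,0,0],[0,0,15,0,0],[0,0,15,0,0]]'
```

```text
t: 4.4
tool_pos: [0.5604, -0.109, 0.0809]
ee_rot: [-2.9, -1.205, 0.003]
wrist_force: [-1.3, -1.4, 0.3]
opening: 0.0002
t: 4.9
tool_pos: [0.5606, -0.1112, 0.0672]
ee_rot: [2.903, 1.2, -0.001]
wrist_force: [-0.6, -0.2, -0.0]
opening: 0.0001
t: 5.4
tool_pos: [0.5739, -0.1934, 0.0803]
ee_rot: [-2.903, -1.196, 0.005]
wrist_force: [-1.8, 1.5, 0.2]
opening: 0.0001
t: 5.9
tool_pos: [0.5758, -0.1914, 0.0672]
ee_rot: [-2.902, -1.202, 0.0]
wrist_force: [-0.0, 0.1, 0.8]
opening: -0.0001
```

```bash
python3 -m jog '[[0,0,-20,0,0],[0,-45,-35,0,0],[0,-90,-35,0,0],[0,-135,-30,0,0],[0,-136,-15,0,0],[0,-136,-15,0,0]]' && python3 -m jog '[[0,0,4,0,0],[0,0,8,0,0],[0,0,12,0,0],[0,0,15,0,0],[0,0,15,0,0]]' && python3 -m jog '[[0,0,-40,0,0],[0,0,-80,0,0],[-25,30,-120,0,0],[-55,66,-155,0,0],[-55,66,-155,0,0],[-55,66,-155,0,0]]'
python3 - <<'E'
from h import *
im=bot.camera("wrist");cv2.imwrite("pics/w2.png",cv2.resize(im[70:270,160:420],None,fx=3,fy=3,interpolation=2)[:,:,::-1])
for n in("near","far","left","right"):
    for r in bot.landmark_of("wrist",f"rim_{n}_press")[:1]: print(n,round(r["p"],2),np.round(r["location"]),np.round(onplane("wrist",r["location"],.056),3))
E
```

```text
t: 6.5
tool_pos: [0.478, -0.0947, 0.0815]
ee_rot: [-2.901, -1.204, 0.003]
wrist_force: [0.0, -0.6, 0.1]
opening: -0.0001
t: 7.0
tool_pos: [0.4799, -0.0961, 0.0671]
ee_rot: [2.903, 1.2, -0.0]
wrist_force: [-0.6, 0.4, -0.2]
opening: -0.0003
t: 7.6
tool_pos: [0.4879, -0.1838, 0.2233]
ee_rot: [2.903, 1.194, 0.003]
wrist_force: [-1.0, 0.3, -0.3]
opening: -0.0003
near 0.69 [204. 141.] [ 0.475 -0.092  0.056]
far 0.6 [350. 140.] [ 0.571 -0.186  0.056]
left 0.76 [277.  89.] [ 0.555 -0.107  0.056]
right 0.92 [282. 191.] [ 0.492 -0.176  0.056]
```

View pics/w2.png

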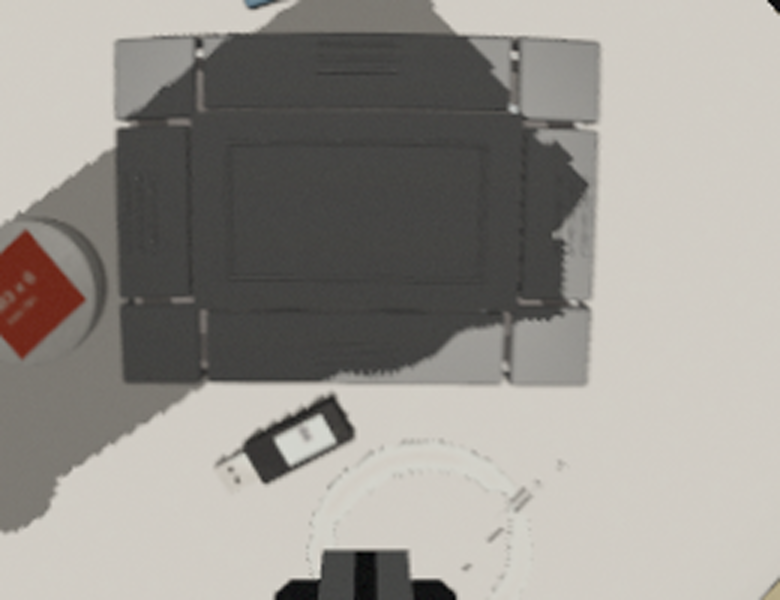

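All sections now look close to flush. The left one (top edge at crop y≈34 against corners at ≈40) is slightly doubtful, so I'll compare shading and the side/scene views.

```bash
python3 - <<'E'
from h import *
w=cv2.imread("pics/w2.png").astype(int)
f=lambda x,y:w[y-4:y+5,x-4:x+5].mean((0,1)).round()
for n,p in(("corner TR",(570,70)),("corner BR",(560,345)),("left lit",(490,50)),("left lit2",(220,70)),("far lit",(575,280)),("right lit",(480,350)),("panel dark",(350,210)),("left dark",(300,90)),("near dark",(172,250)),("right dark",(260,350)),("far dark",(540,260)),("corner dark",(150,350))):print(n,p,f(*p))
a=cv2.imread("pics/side0.png");b=bot.camera("side")[:,:,::-1];c=bot.camera("scene")[:,:,::-1]
r=lambda i,x,y:cv2.resize(i[y:y+75,x:x+100],(400,300),interpolation=2)
cv2.imwrite("pics/cmp.png",np.vstack([np.hstack([r(a,215,170),r(b,215,170)]),np.hstack([r(cv2.imread("pics/scene0.png"),225,175),r(c,225,175)])]))
E
```

```text
corner TR (570, 70) [143. 147. 148.]
corner BR (560, 345) [147. 151. 153.]
left lit (490, 50) [146. 150. 152.]
left lit2 (220, 70) [69. 71. 71.]
far lit (575, 280) [147. 152. 153.]
right lit (480, 350) [150. 155. 156.]
panel dark (350, 210) [67. 69. 69.]
left dark (300, 90) [69. 71. 71.]
near dark (172, 250) [66. 68. 68.]
right dark (260, 350) [65. 67. 68.]
far dark (540, 260) [66. 68. 68.]
corner dark (150, 350) [65. 67. 67.]
```

View pics/cmp.png

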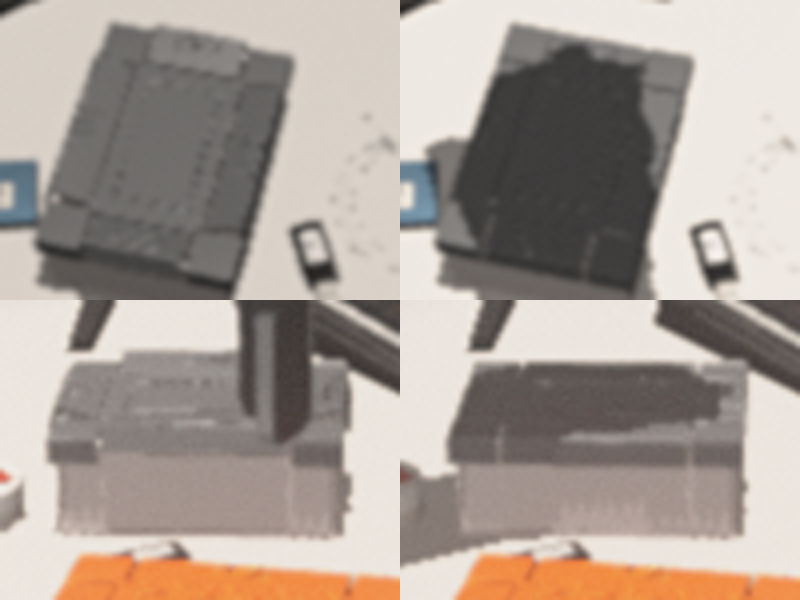

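In the before/after comparison, the raised edges at side (200,45) and scene (130,355) are gone. The rim is flush on all four sides, its shading matches the fixed corners, and the box and stick haven't moved. The tool is clear at 0.22 m, so I'm handing in.

```bash
python3 -c "
from workcell import bot
s=bot.get_state();print(s['t'],s['tool_pos'],s['wrist_force']);print(bot.finish_job())"
```

```text
7.95 [ 0.48700986 -0.179941    0.22138875] [0.19597904 0.16398518 0.03121554]
the job is handed in; nothing more can be done
None
```

I pressed all four rim sections of the grey box straight down with closed fingertips, in the order right, left, far, near. I then lifted the tool clear to a TCP height of 0.22 m and handed the job in at about 8 s; no verdict was reported.

**Last checks:**
- **Rim:** the side and scene pictures show no section standing proud, and the sections' brightness matches the firm corners and panel. The wrist view left the left section slightly in doubt (its edge about 1.5 pixels out of line). The side and scene pictures and the shading did not bear that out, so I did not press it again.
- **Box and neighbours:** the box and memory stick show no movement between the before and after pictures. The card case and tin are only partly in those crops, and what shows looks unchanged. The orange look-alike was not touched.
- **Force:** wrist force was near zero in every reading, taken at the end of each move. I therefore saw no click in the force itself and rely on the pictures for the sections being shut.

One early measurement disagreed: my corner picks in the side crop put the box centre 1 cm off. I used the wrist-view position, which agreed with the networks' readings.

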